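# Clear the portion scale and reset its peak pointer

## Task

First take the red-lidded jar off the scale's pan and stand it upright in the middle of the round cork mat, setting it down rather than dropping it. Then, with the pan empty, turn the scale's black reset knob anticlockwise until the red peak pointer is fully home against its zero stop, and let go. Leave the pail, the spice jar and the phone where they are.

Things in the scene. Friction and masses are not known exactly. Their poses are not given: they have to be found in the camera images.
- scale: teal mechanical kitchen scale, fixed: housing 170 (its x) by 310 mm (its y), flat top 55 mm above the table. Origin: centre of the underside. The round steel pan is centred 78 mm along its +y; the white dial (radius 76 mm, top 57 mm high) with the reset knob in its middle 78 mm along its -y. The thin black hand on the dial shows the present load and moves by itself
- zero_mark (a point): the dial's zero: a green mark 13 x 10 mm on the dial's rim; the point is its middle, 64.5 mm from the knob's axis in the scale's -x direction, 58 mm above the table. Beside it stands the small dark stop pin, 9 mm high, 66 mm from the knob's axis
- pan_top (a point): centre of the top of the steel pan (radius 72 mm, unloaded 83 mm above the table, sinks up to 8 mm on a spring under load)
- jar: clear jar with a red lid and a paper label, 60 mm in diameter and 95 mm tall, about 0.25 to 0.5 kg, standing on the pan at the start, up to 15 mm off its centre each way. Origin: centre of its underside, z up its axis. Its straight side can be gripped at 45 to 60 mm above its underside (the shoulder begins at 65 mm)
- mat: round dark brown cork mat fixed to the table, radius 70 mm, 6 mm thick; origin: centre of its underside. It lies to the left or the right of the scale
- knob_grip (a point): on the vertical axis of the black reset knob, 92 mm above the table, a good height to grip. The knob: a disc of radius 22 mm (top 70 mm above the table) with an upright grip bar 44 mm long, 14 mm wide, reaching up to 103 mm above the table. The point turns with the knob: its x axis runs along the bar, and the red pointer points along its -x
- pointer_tip (a point): tip of the red peak pointer, a flat strip at the foot of the knob, 62 mm from the knob's axis; it turns with the knob
- reset_knob (a joint): angle of the knob and red pointer, rad: 0 = against the zero stop (pointer on the green mark, along the scale's -x; knob_grip's axes then match the scale's), growing clockwise seen from above, at most 5.2; starts between 1.7 and 4.0. Turn it anticlockwise to reset it. Light friction (0.04 N m); it stays where it is left; the stop is hard
- pail: white lidded pail, 112 mm in diameter at the lid, 107 mm tall, on the other side of the scale from the mat; loose bystander, origin: centre of its underside
- spice: small amber glass jar with a green lid, 44 mm in diameter, 100 mm tall, loose bystander ahead on the left; origin: centre of its underside
- phone: black phone lying flat, 150 x 74 x 10 mm, loose bystander ahead on the right; origin: centre of its underside
There are look-alikes about, which are no part of the job. Leave any pink or yellow look-alike of the jar alone.

How it is judged:
By the outcome, as a careful person would: the job done as asked, in the order asked, and still so for the second after the job is handed in, with the robot touching nothing.
It also fails if it takes over 69 s, if anything falls off the work surface, if the arm or the gripper's body presses on something with over 40 N, if the wrist force passes 120 N, or if a joint passes its speed limit or range.

## Robot

A 6-joint arm with a two-finger parallel gripper is mounted at the origin on the work surface. World frame = base frame: x ahead of the robot, y to its left, z up, the work surface at z = 0. Lengths are in m, angles in rad, forces in N, time in s.
With the tool pointing down it reaches from about 0.375 to 0.9 m from the base axis. Payload 3.1 kg.
Tool frame: the origin (TCP) lies at the very end of the fingers, on their centre line; the grasp point (between the pads) lies 19 mm behind it (manip.tcp_to_grasp is the distance from the TCP to the grasp point, in m); z points along the fingers, y is the line along which they close (so a half turn about z gives the same grasp; the last joint's range is limited). The gripper opens to 85 mm and grips with 20 to 120 N. Pads are 22 mm wide; open, the fingers measure 114 mm over their backs; the gripper's body (76 mm by 85 mm) begins 54 mm behind the grasp point. The pads swing forward as they close: fully open they stand 13 mm farther back than shut.
Start: joints at [1.121, 0.527, 1.433, -0, 1.181, -0.178], TCP at [0.168, 0.602, 0.231] pointing down, gripper open.
Joint ranges: [-3.08, 3.08], [-0.75, 2.2], [0.22, 2.44], [-1.43, 4.57], [0, 2.65], [-2.85, 2.85]. Speed limits (rad/s): [2.79, 2.79, 3.14, 3.14, 3.14, 3.14].

## Interface

Orientations are given as a unit quaternion [x, y, z, w].
In Python, from station import manip gives the robot as it stands. The module is installed in compiled form; this text tells all that it offers.
- The arm moves only by the tool step_arm, never from a script. Its argument "commands" is one flat list of numbers, 6 for each row, row after row: the shift along the tool's x, y, z in m, then the turn, a rotation vector about the tool's x, y, z in degrees. A call has exactly 10 rows; each row is the pose to reach, as a shift and turn from the pose commanded when the call began, along the tool's axes at that moment; what a row does not reach only later rows make up. A row lasts 1/10 s, in which the tool goes at most 50 mm and 8.59 degrees, less where a joint would pass 70% of its speed; a pose out of reach is approached as far as the arm can. A call with a gripper value outside its range is refused whole. "jaw" is the opening in per cent of the stroke, from 0 (shut) to 100 (fully open), set as the call begins (left out, the last holds). The fingers move at their own pace and stop on an object; "grip_force" is the grip in N (left out, the last holds). Time passes only in rows, so rows that repeat a pose let the fingers close, or fill a call up. It gives the time, the measured TCP pose, the force, the opening and the grip force at its end, in the units of the state.
- manip.sense(): the state, without advancing time (a new reading comes with each control period).
- manip.snapshot(name): name is "scene" or "top" or "wrist"; returns a dict with "pixels" (400x640x3 uint8, blue, green, red), "fx", "fy", "cx", "cy" (pixels), "R" (3x3) and "t" (3): a world point X has camera coordinates R X + t; the wrist camera has in their place "mount" (4x4, takes a point from camera to tool coordinates, whose origin is the TCP and whose axes are the flange's). Camera axes: x right, y down, z forward; pixel columns grow to the right and rows downward; lengths in m; the calibration is good to about 2 mm. A picture is of the moment at which its call begins: read the wrist's pose just before it. There is no depth.
- manip.sign_off(): hands the job in; it is judged then, once.
The state is a dict: "t": time; "q": joint angles; "qd": joint speeds; "tau": joint torques, N m; "tcp_pos": TCP position; "tool_rot": TCP orientation; "force": force on the tool from outside, world axes, zero at the start; "ft_torque": the same for the moment, N m; "finger_gap": opening from 0.0 (shut) to 1.0 (fully open); "gripper_force": force on a finger pad.
Only numpy, scipy, OpenCV 4.12 (cv2) and the standard library are available. Lean on these libraries where they do the work, as an engineer would, in place of code of your own. Each camera call takes 0.05 s, during which the arm holds its last target. There are 200 camera calls.

## Working session

There is one attempt and no reset: what is moved stays moved. The work goes in short steps, Python scripts to look and compute and a tool call to move; the robot and the scene stay as the last step left them, time stands still between calls to the robot, and variables do not carry over. Pictures are saved under pics/ and viewed, at most 10 in all, crops included, and the job is handed in when it is done.

Besides the shell and the picture viewer there is one more tool, called after "Call:" by a JSON object that holds its "name" and its "arguments". step_arm: Moves the arm, as the interface text tells. Its arguments: {"type":"object","properties":{"commands":{"type":"array","items":{"type":"number"}},"jaw":{"type":"number"},"grip_force":{"type":"number"}},"required":["commands"]}

```bash
mkdir -p pics; python3 - <<'E'
from station import manip
import cv2,numpy as np
s=manip.sense();print({k:np.round(v,3).tolist() for k,v in s.items()}, manip.tcp_to_grasp)
import pickle
for n in("scene","top"):
    d=manip.snapshot(n);cv2.imwrite(f"pics/{n}0.png",d["pixels"]);pickle.dump(d,open(n+".pkl","wb"))
    print(n,d["fx"],d["fy"],d["cx"],d["cy"],np.round(d["R"],3).tolist(),np.round(d["t"],3).tolist())
E
```

```text
{'t': 0.0, 'q': [1.121, 0.528, 1.434, -0.0, 1.181, -0.178], 'qd': [0.0, -0.001, 0.002, -0.001, 0.0, -0.0], 'tau': [-0.001, -44.235, -17.802, -0.0, 0.009, 0.0], 'tcp_pos': [0.167, 0.601, 0.23], 'tool_rot': [0.135, 0.991, -0.001, -0.0], 'force': [-0.849, 0.189, -0.081], 'ft_torque': [0.093, 0.084, 0.043], 'gripper_force': 0.0, 'finger_gap': 1.001} 0.0187
scene 454.3632408259122 454.3632408259122 314.22824781716463 204.6416972350255 [[0.655, 0.755, -0.009], [0.498, -0.441, -0.746], [-0.568, 0.485, -0.665]] [-0.356, -0.223, 1.561]
top 511.14565842886003 511.14565842886003 320.0385933688599 204.6958391650082 [[0.016, -1.0, -0.001], [-0.993, -0.016, -0.12], [0.119, 0.003, -0.993]] [-0.002, 0.545, 1.412]
```

View pics/top0.png

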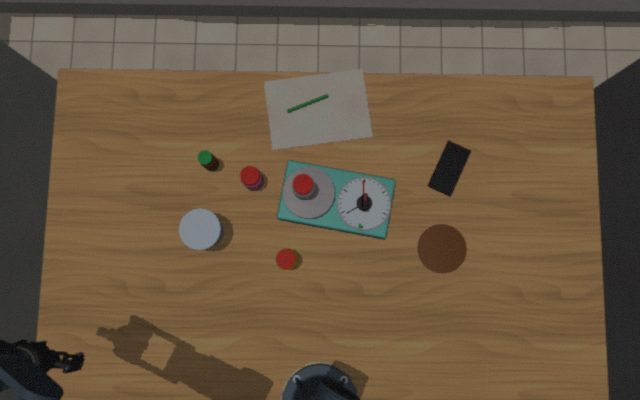

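View pics/scene0.png

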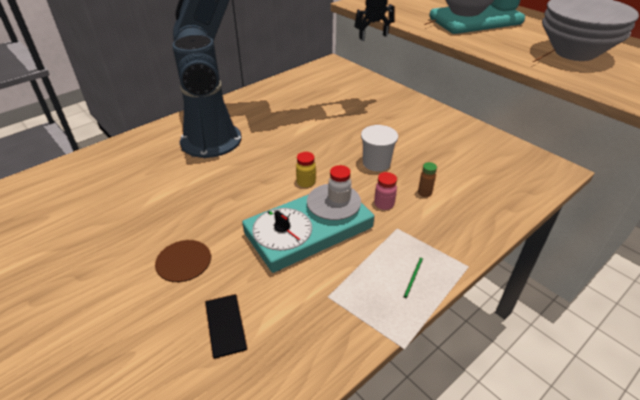

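Three red-lidded jars appear in the top view: pink contents (252,178), yellow contents (287,259), and the clear one on the pan (303,185). The clear one on the pan is the one meant. The mat is at (442,248) and the knob at (364,203). I'll confirm in an enlarged crop.

```bash
python3 - <<'E'
import cv2
a=cv2.imread("pics/top0.png")[150:275,230:400]
a=cv2.resize(a,None,fx=4.5,fy=4.5,interpolation=cv2.INTER_CUBIC);cv2.imwrite("pics/crop1.png",a)
E
```

```text
(no output)
```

View pics/crop1.png

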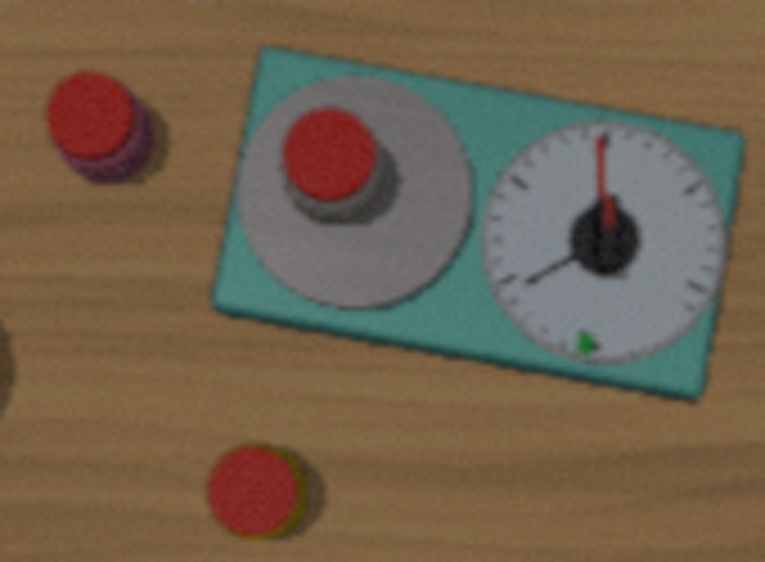

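The crop shows the clear jar on the pan, lid centre (330,154). Pan centre is (356,191), dial centre (604,241), red pointer tip (600,137), green mark (587,342).

```bash
cat > h.py <<'E'
import numpy as np,pickle
def ray(d,u,v,z):
    R,t=np.array(d["R"]),np.array(d["t"])
    c=-R.T@t; r=R.T@np.array([(u-d["cx"])/d["fx"],(v-d["cy"])/d["fy"],1])
    return c+r*(z-c[2])/r[2]
E
python3 - <<'E'
from h import *
d=pickle.load(open("top.pkl","rb"))
P={}
for n,u,v,z in [("lid",330,154,.174),("pan",356,191,.079),("dial",604,241,.057),("tip",600,137,.06),("green",587,342,.058),("c1",264,46,.055),("c2",743,133,.055),("c3",702,398,.055),("c4",215,308,.055),("pink",92,113,.095),("yel",254,490,.095)]:
    P[n]=ray(d,230+(u+.5)/4.5-.5,150+(v+.5)/4.5-.5,z);print(n,P[n].round(4))
print("mat",ray(d,442,248.5,.006).round(4),"pail",ray(d,201,229,.107).round(3))
ct=(P["c1"]+P["c2"]+P["c3"]+P["c4"])/4
y=(P["c1"]+P["c4"]-P["c2"]-P["c3"]);y/=np.linalg.norm(y);print("ctr",ct.round(4),"y",y.round(3))
print(ct+.078*y,ct-.078*y, "yaw",np.degrees(np.arctan2(-y[0],y[1])))
E
```

```text
lid [0.5808 0.051  0.174 ]
pan [0.5736 0.0383 0.079 ]
dial [ 0.5481 -0.1149  0.057 ]
tip [ 0.6126 -0.1117  0.06  ]
green [ 0.4853 -0.1048  0.058 ]
c1 [0.6676 0.0981 0.055 ]
c2 [ 0.6174 -0.201   0.055 ]
c3 [ 0.4523 -0.1757  0.055 ]
c4 [0.5028 0.1243 0.055 ]
pink [0.6163 0.1984 0.095 ]
yel [0.3911 0.0949 0.095 ]
mat [ 0.428  -0.3426  0.006 ] pail [0.465 0.323 0.107]
ctr [ 0.56   -0.0386  0.055 ] y [0.166 0.986 0.   ]
[0.57294927 0.03833575 0.055     ] [ 0.54710292 -0.11550822  0.055     ] yaw -9.536838225483994
```

Call:
{"name": "step_arm", "arguments": {"commands": [-0.015,-0.012,0,0,0,0,-0.04,-0.032,0,0,0,0,-0.07,-0.055,0,0,0,0,-0.1,-0.077,0,0,0,0,-0.13,-0.1,0,0,0,0,-0.16,-0.123,0,0,0,0,-0.19,-0.146,0,0,0,0,-0.22,-0.168,0,0,0,0,-0.25,-0.19,0,0,0,0,-0.28,-0.213,0,0,0,0], "jaw": 100}}

```text
t: 1.1
tcp_pos: [0.3809, 0.3204, 0.2311]
tool_rot: [0.135, 0.991, -0.0, -0.0]
force: [0.7, 0.5, -0.0]
finger_gap: 1.005
gripper_force: 0.0
```

Call:
{"name": "step_arm", "arguments": {"commands": [-0.03,-0.023,0,0,0,0,-0.06,-0.046,0,0,0,0,-0.09,-0.07,0,0,0,0,-0.12,-0.093,0,0,0,0,-0.15,-0.117,0,0,0,0,-0.18,-0.14,0,0,0,0,-0.21,-0.164,0,0,0,0,-0.24,-0.187,0,0,0,0,-0.26,-0.202,0,0,0,0,-0.266,-0.206,0,0,0,0]}}

```text
t: 2.1
tcp_pos: [0.5828, 0.0494, 0.2308]
tool_rot: [0.137, 0.991, -0.0, 0.0]
force: [0.2, 0.2, 1.0]
finger_gap: 0.998
gripper_force: 0.0
```

```bash
cat >> h.py <<'E'
from scipy.spatial.transform import Rotation as Ro
def rot(s): return Ro.from_quat(s["tool_rot"]).as_matrix()
def go(s,p,yang=None):
    R=rot(s);print("tcp",np.round(s["tcp_pos"],4),"y-ang",np.degrees(np.arctan2(R[1,1],R[0,1])).round(2),"tilt",R[:,2].round(4),"F",np.round(s["force"],1),"gap",s["finger_gap"],"t",s["t"],"q",np.round(np.degrees(s["q"])))
    print("shift",(R.T@(np.array(p)-s["tcp_pos"])).round(4))
def wrist(m,name):
    import cv2
    s=m.sense();d=m.snapshot("wrist");cv2.imwrite(f"pics/{name}.png",d["pixels"])
    T=np.eye(4);T[:3,:3]=rot(s);T[:3,3]=s["tcp_pos"];W=np.linalg.inv(T@np.array(d["mount"]))
    d["R"],d["t"]=W[:3,:3],W[:3,3];pickle.dump(d,open(name+".pkl","wb"));return s,d
def proj(d,p):
    c=np.array(d["R"])@p+d["t"];return (d["fx"]*c[0]/c[2]+d["cx"],d["fy"]*c[1]/c[2]+d["cy"])
E
python3 - <<'E'
from h import *
from station import manip
s,d=wrist(manip,"w1");go(s,[.581,.051,.112])
for n,p in [("lid",(.581,.051,.174)),("pan",(.573,.0385,.079)),("knob",(.5475,-.115,.103))]: print(n,np.round(proj(d,np.array(p)),1))
E
```

```text
tcp [0.5828 0.0494 0.2308] y-ang 74.25 tilt [ 6.e-04 -5.e-04 -1.e+00] F [0.2 0.2 1. ] gap 0.9976832806777123 t 2.1 q [ -6.  27.  88.  -0.  65. -80.]
shift [0.0022 0.0011 0.1188]
lid [317.7 213.2]
pan [300.3 174.5]
knob [104.3 201.8]
```

View pics/w1.png

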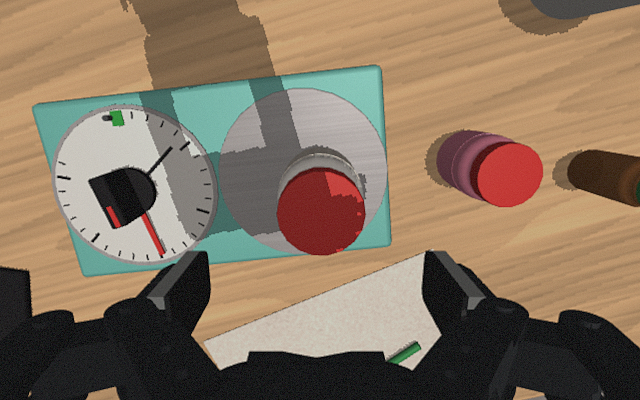

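The wrist view shows the jar lid at about (321,211), within 3 px of the prediction (a 2 mm correction). The fingers clear everything nearby, so I'll descend and grip.

Call:
{"name": "step_arm", "arguments": {"commands": [0.003,0.002,0.01,0,0,0,0.0035,0.003,0.025,0,0,0,0.0035,0.003,0.042,0,0,0,0.0035,0.003,0.059,0,0,0,0.0035,0.003,0.075,0,0,0,0.0035,0.003,0.09,0,0,0,0.0035,0.003,0.103,0,0,0,0.0035,0.003,0.112,0,0,0,0.0035,0.003,0.117,0,0,0,0.0035,0.003,0.119,0,0,0]}}

```text
t: 3.15
tcp_pos: [0.5783, 0.056, 0.1119]
tool_rot: [0.135, 0.991, 0.0, -0.0]
force: [-0.4, -0.5, -0.6]
finger_gap: 0.998
gripper_force: 0.0
```

Call:
{"name": "step_arm", "arguments": {"commands": [0,0,0,0,0,0,0,0,0,0,0,0,0,0,0,0,0,0,0,0,0,0,0,0,0,0,0,0,0,0,0,0,0,0,0,0,0,0,0,0,0,0,0,0,0,0,0,0,0,0,0,0,0,0,0,0,0,0,0,0], "jaw": 0, "grip_force": 40}}

```text
t: 4.15
tcp_pos: [0.5789, 0.0554, 0.1124]
tool_rot: [0.135, 0.991, -0.0, 0.0]
force: [0.0, -2.2, 1.8]
finger_gap: 0.689
gripper_force: 43.6
```

```bash
python3 - <<'E'
from h import *
from station import manip
s=manip.sense();go(s,[.428,-.3425,.2]);print(s["gripper_force"])
E
```

```text
tcp [0.5789 0.0554 0.1124] y-ang 74.43 tilt [ 5.e-04 -4.e-04 -1.e+00] F [ 0.  -2.2  1.8] gap 0.6886389190646567 t 4.15 q [ -6.  36.  94.  -0.  50. -80.]
shift [ 0.0385 -0.4238 -0.0875]
43.62146726343781
```

Call:
{"name": "step_arm", "arguments": {"commands": [0,0,-0.003,0,0,0,0,0,-0.01,0,0,0,0,0,-0.02,0,0,0,0,0,-0.032,0,0,0,0,0,-0.044,0,0,0,0,0,-0.056,0,0,0,0,0,-0.068,0,0,0,0,0,-0.078,0,0,0,0,0,-0.085,0,0,0,0,0,-0.088,0,0,0]}}

```text
t: 5.15
tcp_pos: [0.579, 0.0556, 0.2014]
tool_rot: [0.135, 0.991, 0.0, 0.001]
force: [0.4, -0.0, -3.6]
finger_gap: 0.684
gripper_force: 43.2
```

Call:
{"name": "step_arm", "arguments": {"commands": [0.001,-0.01,0,0,0,0,0.002,-0.03,0,0,0,0,0.005,-0.054,0,0,0,0,0.007,-0.078,0,0,0,0,0.01,-0.103,0,0,0,0,0.012,-0.128,0,0,0,0,0.014,-0.153,0,0,0,0,0.016,-0.178,0,0,0,0,0.018,-0.203,0,0,0,0,0.02,-0.225,0,0,0,0]}}

```text
t: 6.15
tcp_pos: [0.4977, -0.1572, 0.1997]
tool_rot: [0.136, 0.991, 0.0, -0.001]
force: [-0.2, 0.1, -4.1]
finger_gap: 0.682
gripper_force: 43.2
```

Call:
{"name": "step_arm", "arguments": {"commands": [0.002,-0.025,0,0,0,0,0.005,-0.05,0,0,0,0,0.007,-0.075,0,0,0,0,0.01,-0.1,0,0,0,0,0.012,-0.125,0,0,0,0,0.014,-0.15,0,0,0,0,0.016,-0.172,0,0,0,0,0.018,-0.19,0,0,0,0,0.0185,-0.197,0,0,0,0,0.0185,-0.199,0,0,0,0]}}

```text
t: 7.15
tcp_pos: [0.4269, -0.3429, 0.1998]
tool_rot: [0.136, 0.991, 0.0, -0.0]
force: [1.2, 0.5, -3.8]
finger_gap: 0.681
gripper_force: 43.2
```

```bash
python3 - <<'E'
from h import *
from station import manip
import cv2
s,d=wrist(manip,"w2");go(s,[.428,-.3425,.041])
print(np.round(proj(d,np.array([.428,-.3425,.006])),1))
E
```

```text
tcp [ 0.4269 -0.3429  0.1998] y-ang 74.33 tilt [-8.e-04  1.e-03 -1.e+00] F [ 1.2  0.5 -3.8] gap 0.6807374375566644 t 7.15 q [ -50.   27.   95.    0.   58. -125.]
shift [-0.0011  0.0006  0.1588]
[316.3 173.8]
```

View pics/w2.png

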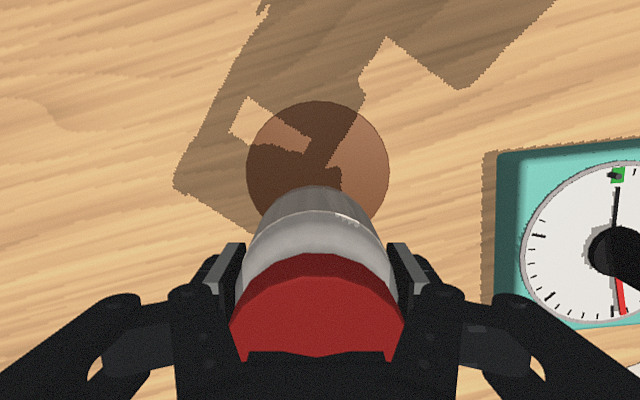

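The mat is centred at (317,172), matching the prediction. I'll lower the jar, creeping at the end while watching the force.

Call:
{"name": "step_arm", "arguments": {"commands": [0,0.0005,0.008,0,0,0,0,0.0005,0.024,0,0,0,-0.001,0.0005,0.044,0,0,0,-0.001,0.0005,0.066,0,0,0,-0.001,0.0005,0.088,0,0,0,-0.001,0.0005,0.11,0,0,0,-0.001,0.0005,0.13,0,0,0,-0.001,0.0005,0.143,0,0,0,-0.001,0.0005,0.15,0,0,0,-0.001,0.0005,0.154,0,0,0]}}

```text
t: 8.2
tcp_pos: [0.429, -0.3418, 0.0458]
tool_rot: [0.135, 0.991, 0.0, -0.0]
force: [-0.5, 0.1, -2.7]
finger_gap: 0.688
gripper_force: 43.2
```

Call:
{"name": "step_arm", "arguments": {"commands": [0,0,0,0,0,0,0,0,0.0005,0,0,0,0,0,0.001,0,0,0,0,0,0.0015,0,0,0,0,0,0.002,0,0,0,0,0,0.0025,0,0,0,0,0,0.003,0,0,0,0,0,0.003,0,0,0,0,0,0.003,0,0,0,0,0,0.003,0,0,0]}}

```text
t: 9.2
tcp_pos: [0.4289, -0.3422, 0.0433]
tool_rot: [0.135, 0.991, 0.0, -0.0]
force: [0.1, 0.7, -4.4]
finger_gap: 0.688
gripper_force: 43.2
```

Call:
{"name": "step_arm", "arguments": {"commands": [0,0,0.0005,0,0,0,0,0,0.001,0,0,0,0,0,0.0015,0,0,0,0,0,0.002,0,0,0,0,0,0.0025,0,0,0,0,0,0.0025,0,0,0,0,0,0.0025,0,0,0,0,0,0.0025,0,0,0,0,0,0.0025,0,0,0,0,0,0.0025,0,0,0]}}

```text
t: 10.2
tcp_pos: [0.429, -0.3423, 0.0414]
tool_rot: [0.135, 0.991, -0.0, 0.0]
force: [-0.4, 0.8, 5.7]
finger_gap: 0.683
gripper_force: 44.2
```

Contact: the force went from -4 to +6 N. I'll release and rise, then turn the tool clockwise on the way to the knob.

Call:
{"name": "step_arm", "arguments": {"commands": [0,0,0,0,0,0,0,0,0,0,0,0,0,0,0,0,0,0,0,0,0,0,0,0,0,0,0,0,0,0,0,0,0,0,0,0,0,0,0,0,0,0,0,0,0,0,0,0,0,0,0,0,0,0,0,0,0,0,0,0], "jaw": 100}}

```text
t: 11.2
tcp_pos: [0.4289, -0.3422, 0.0408]
tool_rot: [0.135, 0.991, -0.0, 0.0]
force: [0.4, 0.8, 0.4]
finger_gap: 0.998
gripper_force: 0.0
```

Call:
{"name": "step_arm", "arguments": {"commands": [0,0,-0.005,0,0,0,0,0,-0.015,0,0,0,0,0,-0.03,0,0,0,0,0,-0.05,0,0,0,0,0,-0.072,0,0,0,0,0,-0.095,0,0,0,0,0,-0.12,0,0,0,0,0,-0.14,0,0,0,0,0,-0.155,0,0,0,0,0,-0.159,0,0,0]}}

```text
t: 12.2
tcp_pos: [0.4296, -0.3431, 0.2025]
tool_rot: [0.135, 0.991, -0.002, 0.002]
force: [-0.1, 0.2, -0.3]
finger_gap: 0.998
gripper_force: 0.0
```

```bash
python3 - <<'E'
from h import *
from station import manip
s=manip.sense();go(s,[.5475,-.115,.2])
E
```

```text
tcp [ 0.4296 -0.3431  0.2025] y-ang 74.44 tilt [ 0.0032 -0.0038 -1.    ] F [-0.1  0.2 -0.3] gap 0.997549968322874 t 12.2 q [ -50.   26.   95.   -0.   58. -125.]
shift [-0.0524  0.2513  0.002 ]
```

Call:
{"name": "step_arm", "arguments": {"commands": [-0.003,0.015,0,0,0,8,-0.008,0.04,0,0,0,16,-0.014,0.068,0,0,0,24,-0.02,0.096,0,0,0,32,-0.026,0.125,0,0,0,40,-0.032,0.154,0,0,0,48,-0.038,0.183,0,0,0,56,-0.044,0.21,0,0,0,64,-0.05,0.238,0,0,0,72,-0.0525,0.251,0,0,0,80]}}

```text
t: 13.2
tcp_pos: [0.5471, -0.1122, 0.1995]
tool_rot: [0.742, 0.67, 0.0, -0.001]
force: [0.6, 0.5, -0.1]
finger_gap: 0.999
gripper_force: 0.0
```

Call:
{"name": "step_arm", "arguments": {"commands": [0,0,0,0,0,8,0,0,0,0,0,16,0,0,0,0,0,24,0,0,0,0,0,32,0,0,0,0,0,40,0,0,0,0,0,48,0,0,0,0,0,56,0,0,0,0,0,64,0,0,0,0,0,72,0,0,0,0,0,80]}}

```text
t: 14.2
tcp_pos: [0.5463, -0.1143, 0.1994]
tool_rot: [0.999, 0.036, -0.001, -0.0]
force: [-0.5, 0.0, 0.5]
finger_gap: 1.0
gripper_force: 0.0
```

```bash
python3 - <<'E'
from h import *
from station import manip
s,d=wrist(manip,"w3");go(s,[.5475,-.115,.074])
print(np.round(proj(d,np.array([.5475,-.115,.103])),1),np.round(proj(d,np.array([.5475,-.115,.057])),1))
E
```

```text
tcp [ 0.5463 -0.1143  0.1994] y-ang -85.91 tilt [-1.1e-03  5.0e-04 -1.0e+00] F [-0.5  0.   0.5] gap 0.9999387621426318 t 14.2 q [-23.  27.  94.  -0.  59.  63.]
shift [0.0013 0.0008 0.1254]
[316.9 198.2] [316.8 183.7]
```

View pics/w3.png

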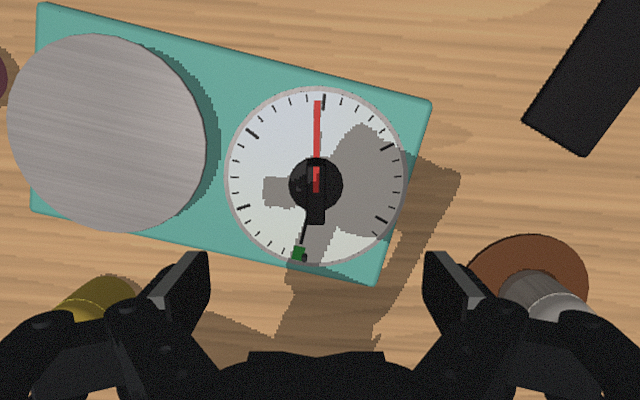

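The bar is centred at about (316,195) and vertical in the image, so it lines up with the tool x axis. The pan is empty and the jar stands on the mat. I'll descend and grip lightly.

Call:
{"name": "step_arm", "arguments": {"commands": [0.001,0.0005,0.01,0,0,0,0.001,0.0005,0.027,0,0,0,0.001,0.0005,0.045,0,0,0,0.001,0.0005,0.063,0,0,0,0.001,0.0005,0.08,0,0,0,0.001,0.0005,0.095,0,0,0,0.001,0.0005,0.108,0,0,0,0.001,0.0005,0.117,0,0,0,0.001,0.0005,0.122,0,0,0,0.001,0.0005,0.124,0,0,0], "jaw": 100}}

```text
t: 15.25
tcp_pos: [0.5477, -0.1149, 0.0753]
tool_rot: [0.999, 0.039, -0.0, -0.0]
force: [0.1, -0.5, 1.1]
finger_gap: 0.998
gripper_force: 0.0
```

Call:
{"name": "step_arm", "arguments": {"commands": [0,0,0,0,0,0,0,0,0,0,0,0,0,0,0,0,0,0,0,0,0,0,0,0,0,0,0,0,0,0,0,0,0,0,0,0,0,0,0,0,0,0,0,0,0,0,0,0,0,0,0,0,0,0,0,0,0,0,0,0], "jaw": 0, "grip_force": 25}}

```text
t: 16.25
tcp_pos: [0.5477, -0.114, 0.0763]
tool_rot: [0.999, 0.038, 0.0, -0.001]
force: [-0.8, 5.0, 4.7]
finger_gap: 0.161
gripper_force: 27.2
```

Call:
{"name": "step_arm", "arguments": {"commands": [0,0,0,0,0,-6,0,0,0,0,0,-14,0,0,0,0,0,-22,0,0,0,0,0,-30,0,0,0,0,0,-38,0,0,0,0,0,-46,0,0,0,0,0,-54,0,0,0,0,0,-62,0,0,0,0,0,-70,0,0,0,0,0,-76]}}

```text
t: 17.25
tcp_pos: [0.5486, -0.1148, 0.0763]
tool_rot: [0.762, 0.647, 0.001, 0.001]
force: [0.9, 3.1, 5.0]
finger_gap: 0.161
gripper_force: 27.0
```

Call:
{"name": "step_arm", "arguments": {"commands": [0,0,0,0,0,-8,0,0,0,0,0,-16,0,0,0,0,0,-24,0,0,0,0,0,-32,0,0,0,0,0,-40,0,0,0,0,0,-48,0,0,0,0,0,-56,0,0,0,0,0,-64,0,0,0,0,0,-72,0,0,0,0,0,-78]}}

```text
t: 18.25
tcp_pos: [0.5495, -0.1142, 0.0763]
tool_rot: [0.185, 0.983, 0.001, 0.002]
force: [2.9, 6.7, 2.7]
finger_gap: 0.155
gripper_force: 26.9
```

```bash
python3 - <<'E'
from h import *
from station import manip
s=manip.sense();go(s,[.5475,-.115,.076]);print(s["ft_torque"],s["gripper_force"])
E
```

```text
tcp [ 0.5495 -0.1142  0.0763] y-ang 68.63 tilt [ 3.8e-03  9.0e-04 -1.0e+00] F [2.9 6.7 2.7] gap 0.15490627993594103 t 18.25 q [-23.  38.  99.   0.  43. -92.]
shift [ 0.0016 -0.0015  0.0003]
[ 1.11379087 -0.55728244 -0.00712809] 26.893330514431
```

Call:
{"name": "step_arm", "arguments": {"commands": [0,0,0,0,0,-2,0,0,0,0,0,-4,0,0,0,0,0,-6,0,0,0,0,0,-8,0,0,0,0,0,-9,0,0,0,0,0,-10,0,0,0,0,0,-11,0,0,0,0,0,-12,0,0,0,0,0,-13,0,0,0,0,0,-14]}}

```text
t: 19.25
tcp_pos: [0.5497, -0.1141, 0.0764]
tool_rot: [0.068, 0.998, 0.001, 0.002]
force: [2.8, 6.0, 2.2]
finger_gap: 0.159
gripper_force: 35.8
```

```bash
python3 - <<'E'
from h import *
from station import manip
s=manip.sense();go(s,[.5475,-.115,.076]);print(s["ft_torque"],s["gripper_force"])
E
```

```text
tcp [ 0.5497 -0.1141  0.0764] y-ang 82.18 tilt [ 0.0043  0.0018 -1.    ] F [2.8 6.  2.2] gap 0.1590645761997747 t 19.25 q [ -23.   38.   99.    0.   43. -106.]
shift [ 0.002  -0.0012  0.0004]
[ 1.12437267 -0.32799021 -0.71749851] 35.76985001564026
```

The reaction torque has jumped to 0.7 N m, so the knob is against the stop. I'll release and rise.

Call:
{"name": "step_arm", "arguments": {"commands": [0,0,0,0,0,0,0,0,0,0,0,0,0,0,0,0,0,0,0,0,0,0,0,0,0,0,0,0,0,0,0,0,0,0,0,0,0,0,0,0,0,0,0,0,0,0,0,0,0,0,0,0,0,0,0,0,0,0,0,0], "jaw": 100}}

```text
t: 20.25
tcp_pos: [0.5478, -0.1149, 0.0758]
tool_rot: [0.066, 0.998, -0.0, -0.0]
force: [-0.4, 0.1, -0.3]
finger_gap: 0.999
gripper_force: 0.0
```

Call:
{"name": "step_arm", "arguments": {"commands": [0,0,-0.005,0,0,0,0,0,-0.015,0,0,0,0,0,-0.03,0,0,0,0,0,-0.05,0,0,0,0,0,-0.072,0,0,0,0,0,-0.09,0,0,0,0,0,-0.105,0,0,0,0,0,-0.115,0,0,0,0,0,-0.122,0,0,0,0,0,-0.125,0,0,0]}}

```text
t: 21.25
tcp_pos: [0.548, -0.115, 0.2016]
tool_rot: [0.066, 0.998, -0.0, 0.0]
force: [0.8, 0.5, 0.7]
finger_gap: 1.0
gripper_force: 0.0
```

```bash
python3 - <<'E'
from h import *
from station import manip
import cv2
s,d=wrist(manip,"w4");go(s,[.5475,-.115,.2])
a=d["pixels"];b=manip.snapshot("top")["pixels"]
c=np.vstack([cv2.resize(a[80:300,180:460],(560,440)),cv2.resize(b[130:290,180:480],(560,299))[:160]])
c=np.hstack([cv2.resize(a,(400,250)),cv2.resize(b[130:290,180:480],(400,213))[:0].reshape(0,400,3) if 0 else np.zeros((250,0,3),np.uint8)])
z=np.vstack([cv2.resize(b[130:290,180:480],(400,213)),c])
z=cv2.copyMakeBorder(z,0,560-z.shape[0],0,0,cv2.BORDER_CONSTANT)
p=cv2.resize(a[90:290,220:420],(400,400),interpolation=cv2.INTER_CUBIC)
p=cv2.copyMakeBorder(p,0,160,0,0,cv2.BORDER_CONSTANT)
cv2.imwrite("pics/final.png",np.hstack([z,p]))
E
```

```text
tcp [ 0.548  -0.115   0.2016] y-ang 82.43 tilt [ 9.e-04 -4.e-04 -1.e+00] F [0.8 0.5 0.7] gap 0.9997126422222853 t 21.25 q [ -23.   27.   93.   -0.   59. -106.]
shift [ 0.0005 -0.      0.0016]
```

View pics/final.png

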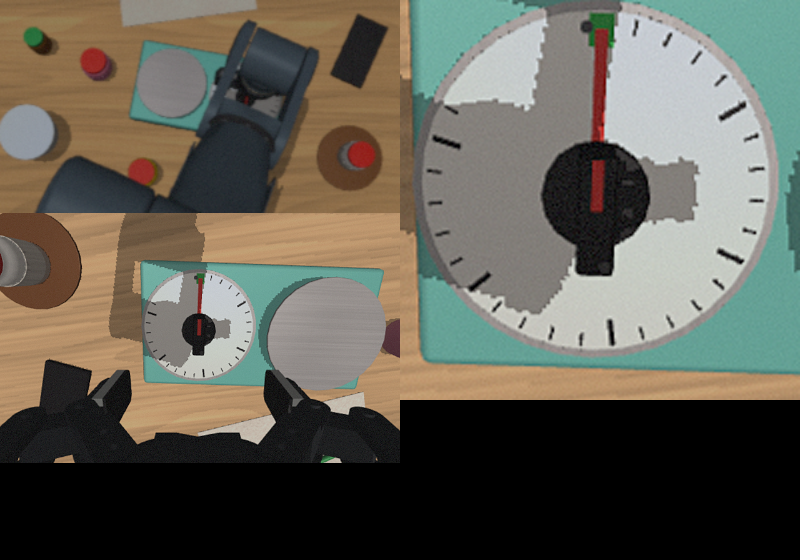

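The red pointer lies on the green mark with its tip beside the stop pin (crop (600,30), pin (586,27)). The jar stands upright in the middle of the mat, the pan is empty and the bystanders haven't moved.

```bash
python3 -c "
from station import manip
print(manip.sign_off())"
```

```text
the job is handed in; nothing more can be done
None
```

I stood the jar upright in the middle of the cork mat, then turned the reset knob anticlockwise until the red pointer reached its zero stop, let go, and handed the job in at about 21 s; no verdict came back.

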